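# Lock the carving hold-down with its spring clip

### The job

Lock the carving blank into the hold-down fixture: first fold the hinged steel strap fully down over the blank, so that the stud comes up through its slot. Then take the spring clip by its black grip and push it sideways, over the wooden rest block, onto the stud between strap and stud head, until its legs snap round the shank and it sits fully home and flat, and let go. Leave the blank lying where it is and do not disturb the sanding block and the wax tin.

Things in the scene. Friction and masses are not known exactly. Their poses are not given: they have to be found in the camera images.
- fixture: Fixed hold-down fixture on a wooden board 144 (x) x 200 (y) x 18 mm; origin: centre of the board's underside, z up. In its frame, mm: the blank lies along x between low fences, centred near (0, 7.5), top at z 40; steel hinge bracket at the +y end, x -33 to 33, y 65 to 91, top z 54; upright stud at (0, -60); rest block beside the stud on the -x side.
- strap_hinge (a point): Middle of the strap's hinge axis, fixture (0, 77, 43.5) mm; the axis runs along the fixture's x. Folded, the strap reaches from here along the fixture's -y.
- strap (a joint): Angle of the strap, rad: 0 = folded flat down on its stop, 1.57 = upright, 1.9 = leaning back. A steel bar 48 wide, 5 thick (hinge axis at mid-thickness), reaching 162 mm from the axis; slot 26 x 30 mm centred 137 mm from the axis, for the stud. Stiff hinge (0.12 N m): it stays where left, so push it down all the way, best about 85 mm from the axis, clear of the stud.
- strap_tip (a point): Middle of the free end of the strap, on the face that is on top when folded.
- stud_neck (a point): Point on the stud's axis level with the folded strap's top face (fixture (0, -60, 46) mm); axes as the fixture's. Steel shank 16 diameter, free for 14 mm from here up to the head, which is 22 diameter and 8 high. The clip is pushed on along the fixture's +x, from the rest block's side.
- rest_block (a point): Centre of the top of the pale wooden rest block, 44 (x) x 50 (y) mm, fixture (-48, -60, 46) mm, level with the folded strap's top. The clip comes in over it and finally lies on it and on the strap.
- clip: Loose spring clip, about 0.09 kg: two 6 mm steel wire legs and a black upright grip. Lies flat, grip up. Origin: on its underside, centre of the seat where the shank ends up; +x points out of the mouth (leg ends 29 mm ahead), z up. Legs and the nose between them are 6 mm high. Pushing it on takes about 10 N, then it snaps; the rigid nose (8.5 mm behind the origin) stops the shank.
- clip_throat (a point): Narrowest place between the legs, 11 mm ahead of the clip's origin: 9 mm wide and sprung; ahead of it the mouth flares to 21 mm, behind it lies the seat for the 16 mm shank.
- clip_grip (a point): Middle of the clip's black grip, 38 mm behind the clip's origin (-x), 31 mm above its underside. The grip is 28 long (x), 16 wide (y), its top at 47 mm above the underside; hold it across its width, fingertips not lower than 9 mm above the underside, to stay clear of the legs.
- clip_leg_l (a joint): Opening of the clip's leg on its +y side, rad: 0 = sprung shut, about 0.07 while the throat passes the shank; sprung, returns to near 0 when snapped on.
- clip_leg_r (a joint): The same for the leg on the -y side.
- blank: Loose sawn wood blank 40 x 110 x 22 mm lying between the fixture's fences, origin at the centre of its underside, long axis = its y.
- sanding_block: Bystander: loose cork sanding block 56 x 90 x 32 mm, origin at the centre of its underside; it may lie to either side of the clip.
- wax_tin: Bystander: loose round tin, 72 diameter, 28 high, origin at the centre of its underside.
Things that resemble listed ones, but are neither listed nor needed, are in the scene too. What is shaped like the clip but orange or turquoise is not meant.

How it is judged:
By the outcome, as a careful person would: the job done as asked, in the order asked, and still so for the second after the job is handed in, with the robot touching nothing.
It also fails if it takes over 64 s, if anything falls off the work surface, if the arm or the gripper's body presses on something with over 40 N, if the wrist force passes 120 N, or if a joint passes its speed limit or range.

### The arm

A 7-joint arm with a two-finger parallel gripper is mounted at the origin on a cart in front of the work surface, level with it; the furniture and walls round the work are solid. World frame = base frame: x ahead of the robot, y to its left, z up, the work surface at z = 0. Lengths are in m, angles in rad, forces in N, time in s.
With the tool pointing down it reaches from about 0.35 to 0.9 m from the base axis. Payload 7.2 kg.
Tool frame: the origin (TCP) lies on the centre line of the jaws, within the pads' length; the fingertips stand 8 mm ahead of it and the grasp point (between the pads) lies 11 mm behind it; z points along the fingers, y is the line along which they close (so a half turn about z gives the same grasp; the last joint's range is limited). The gripper opens to 88 mm and grips with 3 to 60 N. Pads are 20 mm wide; open, the fingers measure 115 mm over their backs; the gripper's body (75 mm by 178 mm) begins 61 mm behind the grasp point.
Start: joints at [1.176, 0.411, -0.013, 1.596, 0.006, 1.134, -0.082], TCP at [0.201, -0.592, 0.231] pointing down, gripper open.
Joint ranges: [-2.95, 2.95], [-0.29, 1.99], [-1.47, 1.44], [0.14, 2.54], [-1.03, 4.17], [0.13, 1.85], [-2.86, 2.86]. Speed limits (rad/s): [2.39, 2.39, 3.01, 3.01, 3.14, 3.14, 3.14].

### API

Orientations are given as a unit quaternion [w, x, y, z].
In Python, from station import manip gives the robot as it stands.
- The arm moves only by the tool servo_tool, never from a script. Its argument "deltas" is a list of rows, each a list of 5 numbers: the gripper's target within -1 to 1 (fully open at 1, half-way at 0, shut at -1), then the shift along the tool's x, y, z in cm, then the turn about the tool's z in rad. In form: [[jaw, dx, dy, dz, spin], ...]. A call has 1 to 12 rows; each row is the pose to reach, as a shift and turn from the pose commanded when the call began, along the tool's axes at that moment; what a row does not reach only later rows make up. A row lasts 1/10 s, in which the tool goes at most 50 mm and 8.59 degrees, less where a joint would pass 70% of its speed; a pose out of reach is approached as far as the arm can. A call with a gripper value outside its range is refused whole. The fingers move at their own pace and stop on an object; "newtons" is the grip in N (left out, the last holds). Time passes only in rows, so rows that repeat a pose let the fingers close. It gives the time, the measured TCP pose, the force, the opening and the grip force at its end, in the units of the state.
- manip.get_obs(): the state, without advancing time (a new reading comes with each control period).
- manip.camera(name): name is "side" or "top" or "wrist"; returns the picture (400x640x3 uint8, blue, green, red); there is no depth.
- manip.camera_params(name): a dict with "mtx" (3x3 intrinsics, pixels), "R" (3x3) and "t" (3): a world point X has camera coordinates R X + t. Camera axes: x right, y down, z forward; pixel columns grow to the right and rows downward; lengths in m; the calibration is good to about 2 mm. A picture is of the moment at which its call begins: read the wrist's pose just before it. camera_params takes no time and is no camera call; for the wrist camera it gives the pose at the moment of the call.
- manip.finish_job(): hands the job in; it is judged then, once.
The state is a dict: "clock": time; "joint_pos": joint angles; "qd": joint speeds; "joint_torque": joint torques, N m; "eef_pos": TCP position; "tcp_rot": TCP orientation; "ft_force": force on the tool from outside, world axes, zero at the start; "ft_torque": the same for the moment, N m; "gripper_width": finger opening in m; "finger_force": force on a finger pad.
Only numpy, scipy, OpenCV 4.12 (cv2) and the standard library are available. Lean on these libraries where they do the work, as an engineer would, in place of code of your own. Each camera call takes 0.05 s, during which the arm holds its last target. There are 200 camera calls.

## Working session

There is one attempt and no reset: what is moved stays moved. The work goes in short steps, Python scripts to look and compute and a tool call to move; the robot and the scene stay as the last step left them, time stands still between calls to the robot, and variables do not carry over. Pictures are saved under pics/ and viewed, at most 12 in all, crops included, and the job is handed in when it is done.

Besides the shell and the picture viewer there is one more tool, called as name(argument=value, ...) on one line, values as JSON. servo_tool: Moves the arm, as the interface text tells. Its arguments: {"type":"object","properties":{"deltas":{"type":"array","items":{"type":"array","items":{"type":"number"}}},"newtons":{"type":"number"}},"required":["deltas"]}

```bash
mkdir -p pics; cat > h.py <<'E'
import numpy as np, cv2
from station import manip
def snap(n,f):
    im=manip.camera(n); cv2.imwrite('pics/'+f,im); return im
def ray(n,uv,P=None):
    P=P or manip.camera_params(n)
    M,R,t=[np.array(P[k]) for k in('mtx','R','t')]
    c=-R.T@t.ravel(); d=R.T@np.linalg.inv(M)@np.array([uv[0],uv[1],1.]); return c,d
def onz(n,uv,z,P=None):
    c,d=ray(n,uv,P); return c+d*(z-c[2])/d[2]
def proj(n,X,P=None):
    P=P or manip.camera_params(n)
    M,R,t=[np.array(P[k]) for k in('mtx','R','t')]
    p=M@(R@np.array(X)+t.ravel()); return p[:2]/p[2]
E
python3 - <<'E'
from h import *
snap('top','t0.png'); snap('side','s0.png')
o=manip.get_obs(); print(o['clock'],o['eef_pos'],o['tcp_rot'])
E
```

```text
0.1 [ 0.20049298 -0.59153736  0.22992268] [-6.67308215e-04  9.86670539e-01  1.62729154e-01 -1.54476703e-04]
```

View pics/t0.png

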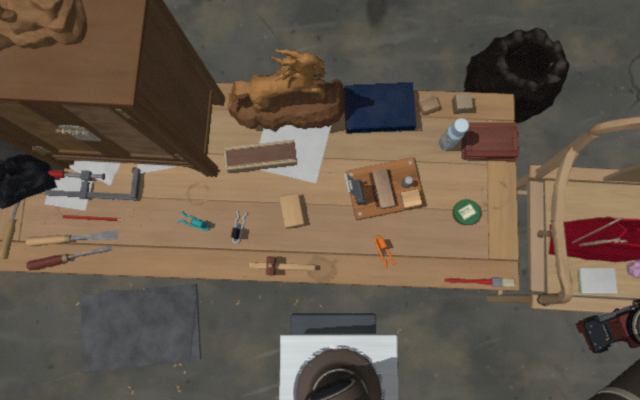

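View pics/s0.png

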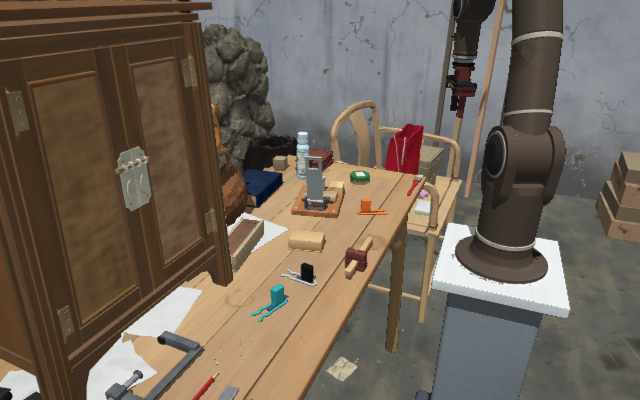

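Top view: the fixture board is at about (385,188), with the hinge at its left end (355,190), the stud at (408,182) and the rest block at (411,199). The black-grip clip is at (238,228), with its mouth pointing up. The sanding block is at (291,211) and the tin at (467,211). In the side view the strap is standing upright.

```bash
python3 - <<'E'
from h import *
im=cv2.imread('pics/t0.png')
a=cv2.resize(im[150:225,335:435],None,fx=6,fy=6,interpolation=cv2.INTER_CUBIC)[:, :600]
cv2.imwrite('pics/c0.png',a)
for n,uv,z in [('board',(385,188),.018),('stud',(408,182),.06),('rest',(411,199),.046),('hinge',(355,190),.05),('clipgrip',(236,234),.03),('clipmouth',(240,212),.005),('sand',(291,211),.032),('tin',(467,211),.028)]:
    print(n,onz('top',uv,z).round(3))
from scipy.spatial.transform import Rotation as Ro
q=manip.get_obs()['tcp_rot'];print(Ro.from_quat(np.roll(q,-1)).as_matrix().round(3))
P=manip.camera_params('wrist');print(P)
print(-np.array(P['R']).T@np.array(P['t']))
P=manip.camera_params('top');print(-np.array(P['R']).T@np.array(P['t']))
E
```

```text
board [ 0.553 -0.134  0.018]
stud [ 0.561 -0.192  0.06 ]
rest [ 0.516 -0.201  0.046]
hinge [ 0.54  -0.047  0.05 ]
clipgrip [0.421 0.282 0.03 ]
clipmouth [0.486 0.277 0.005]
sand [0.485 0.131 0.032]
tin [ 0.485 -0.36   0.028]
[[ 0.947  0.321 -0.001]
 [ 0.321 -0.947  0.001]
 [-0.    -0.001 -1.   ]]
{'mtx': array([[336.30862505,   0.        , 320.99884611],
       [  0.        , 336.30862505, 193.82582795],
       [  0.        ,   0.        ,   1.        ]]), 'R': array([[ 3.20401440e-01, -9.47281765e-01, -4.17984438e-04],
       [-9.13335240e-01, -3.09036628e-01,  2.65169949e-01],
       [-2.51319830e-01, -8.45790734e-02, -9.64201599e-01]]), 't': array([-0.62626609, -0.03160588,  0.38884127])}
[ 0.26951331 -0.57012999  0.38304054]
[0.27349634 0.04125974 1.39192347]
```

View pics/c0.png

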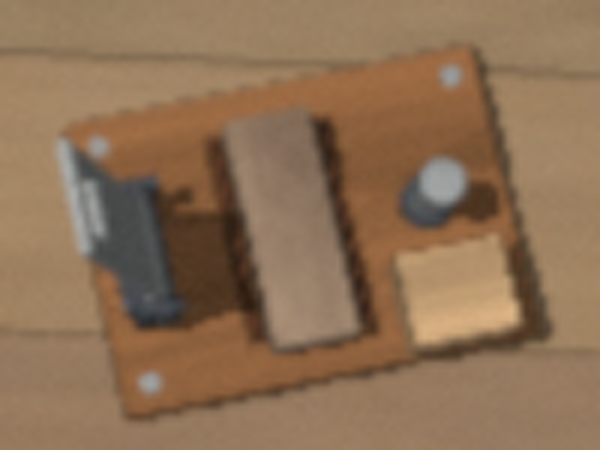

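The crop shows the board corners and puts the strap leaning back to the left. That's enough to get a coarse fixture pose.

```bash
cat >> h.py <<'E'
from scipy.spatial.transform import Rotation as Ro
def tool():
    o=manip.get_obs(); return np.array(o['eef_pos']),Ro.from_quat(np.roll(o['tcp_rot'],-1)).as_matrix(),o
def go(X,yaw_dir=None):
    """tool-axis shift (cm) to TCP point X, spin so tool x aligns with yaw_dir"""
    p,R,o=tool(); d=R.T@(np.array(X)-p)*100; s=0
    if yaw_dir is not None:
        v=R.T@np.array([*yaw_dir,0]); s=np.arctan2(v[1],v[0])
    return d.round(2),round(float(s),3)
E
python3 - <<'E'
from h import *
c=np.array([(62,130),(472,45),(128,415),(545,335)])/6+[335,150]
W=np.array([onz('top',u,.018) for u in c])[:,:2]  # corners: fix(+x,+y),(+x,-y),(-x,+y),(-x,-y)
F=np.array([(72,100),(72,-100),(-72,100),(-72,-100)])/1000
A=F-F.mean(0);B=W-W.mean(0)
th=np.arctan2((A[:,0]*B[:,1]-A[:,1]*B[:,0]).sum(),(A*B).sum())
R=np.array([[np.cos(th),-np.sin(th)],[np.sin(th),np.cos(th)]]);t=W.mean(0)
print('yaw',th,'t',t,'resid',((F@R.T+t-W)*1000).round(1).tolist())
np.savez('fix.npz',th=th,R=R,t=t)
f=lambda x,y:R@np.array([x,y])/1000+t
for n,x,y,z in [('behind',0,77+115,.153+.008),('upright',0,77+10,.153),('end',0,-8,.05)]:
    print(n,f(x,y).round(3),go([*f(x,y),z],R[:,0]))
print(f(0,-60),f(-48,-60))
E
```

```text
yaw 0.20410035564111453 t [ 0.55161431 -0.13457754] resid [[1.9, -0.4], [0.8, -0.2], [-2.7, 0.2], [0.0, 0.5]]
behind [0.513 0.053] (array([ 50.28, -51.05,   6.96]), 0.123)
upright [ 0.534 -0.049] (array([ 48.99, -40.62,   7.74]), 0.123)
end [ 0.553 -0.142] (array([ 47.83, -31.18,  18.03]), 0.123)
[ 0.56377548 -0.19333217] [ 0.51677178 -0.20306111]
```

servo_tool(deltas=[[-1,50.3,-51,0,0.12],[-1,50.3,-51,0,0.12],[-1,50.3,-51,0,0.12],[-1,50.3,-51,0,0.12],[-1,50.3,-51,0,0.12],[-1,50.3,-51,0,0.12],[-1,50.3,-51,0,0.12],[-1,50.3,-51,0,0.12],[-1,50.3,-51,0,0.12],[-1,50.3,-51,0,0.12],[-1,50.3,-51,0,0.12],[-1,50.3,-51,0,0.12]])

```text
clock: 1.3
eef_pos: [0.4628, -0.0503, 0.2307]
tcp_rot: [0.0, 0.995, 0.103, 0.0]
ft_force: [0.9, -1.0, -0.1]
gripper_width: 0.0007
finger_force: 0.0
```

```bash
cat > f.py <<'E'
from h import *
z=np.load('fix.npz');R,t=z['R'],z['t']
f=lambda x,y:R@np.array([x,y])/1000+t
E
python3 -c "
from f import *
print(go([*f(0,192),.161],R[:,0]))"
```

```text
(array([ 7.01, -9.13,  6.97]), 0.002)
```

servo_tool(deltas=[[-1,7,-9,0,0],[-1,7,-9,0,0],[-1,7,-9,0,0],[-1,7,-9,7,0],[-1,7,-9,7,0],[-1,7,-9,7,0],[-1,7,-9,7,0]])

```text
clock: 2.0
eef_pos: [0.5125, 0.05, 0.1609]
tcp_rot: [-0.0, 0.995, 0.103, -0.0]
ft_force: [0.5, 0.4, 0.9]
gripper_width: 0.0003
finger_force: 0.0
```

```bash
python3 -c "
from f import *
p,_,o=tool();print(p,R.T@(p[:2]-t)*1000, o['clock'])
snap('side','s1.png'); cv2.imwrite('pics/s1c.png',cv2.resize(cv2.imread('pics/s1.png')[120:270,200:400],None,fx=4,fy=4))
for q,h in [((0,77+52),.197),((0,77),.0435)]: print(proj('side',[*f(*q),h]))
print(go([*f(0,77),.153],R[:,0]))"
```

```text
[0.51254681 0.04997763 0.1609432 ] [ -0.84979847 188.64294202] 2.0
[313.13179442 158.50382618]
[315.88812259 200.17057656]
(array([-0.  , 11.17,  0.88]), 0.002)
```

View pics/s1c.png

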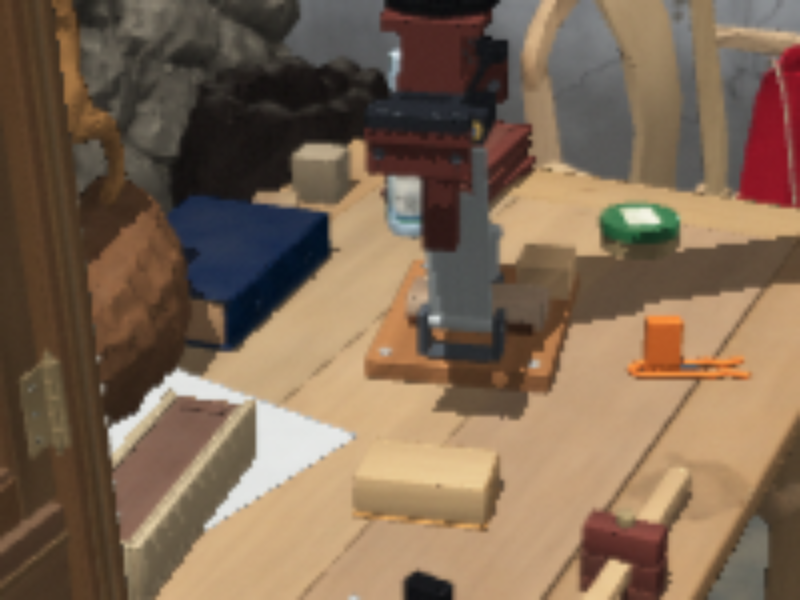

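servo_tool(deltas=[[-1,0,3,0.3,0],[-1,0,5,0.6,0],[-1,0,7,0.9,0],[-1,0,8.5,0.9,0],[-1,0,10,0.9,0],[-1,0,11.5,1.2,0],[-1,0,13,1.6,0],[-1,0,14.5,2.2,0],[-1,0,16,3,0],[-1,0,17.2,4.1,0],[-1,0,18.3,5.5,0],[-1,0,18.7,6.5,0]])

```text
clock: 3.25
eef_pos: [0.5504, -0.1343, 0.0937]
tcp_rot: [0.0, 0.995, 0.103, -0.001]
ft_force: [-0.5, -0.6, 1.1]
gripper_width: 0.0002
finger_force: 0.3
```

servo_tool(deltas=[[-1,0,0.2,1,0],[-1,0,0.5,2,0],[-1,0,0.5,3,0],[-1,0,0.5,3.6,0],[-1,0,0.5,4.1,0],[-1,0,0.5,4.2,0],[-1,0,0.5,4.2,0]])

```text
clock: 3.95
eef_pos: [0.5519, -0.1372, 0.0544]
tcp_rot: [0.0, 0.995, 0.103, -0.0]
ft_force: [-3.8, 1.0, 7.2]
gripper_width: 0.0002
finger_force: 3.6
```

Press a little further, then rise and back off for a wrist view.

servo_tool(deltas=[[-1,0,0,0.2,0],[-1,0,0,0.4,0],[-1,0,0,0.4,0]])

```text
clock: 4.25
eef_pos: [0.5521, -0.1371, 0.0538]
tcp_rot: [0.001, 0.995, 0.103, 0.0]
ft_force: [-15.1, 2.8, 40.3]
gripper_width: 0.0006
finger_force: 20.6
```

servo_tool(deltas=[[-1,0,0,-5,0],[-1,0,3,-10,0],[1,-2,6,-15,0],[1,-4,6,-18,0],[1,-4,6,-18,0],[1,-4,6,-18,0],[1,-4,6,-18,0]])

```text
clock: 4.95
eef_pos: [0.525, -0.2035, 0.2286]
tcp_rot: [-0.0, 0.995, 0.104, -0.0]
ft_force: [-0.4, 0.2, -0.4]
gripper_width: 0.0371
finger_force: 0.0
```

```bash
python3 -c "
from f import *
P=manip.camera_params('wrist'); import pickle; pickle.dump(P,open('w1.pkl','wb'))
snap('wrist','w1.png')
for n,q in dict(stud=(0,-60,.068),rest=(-48,-60,.046),tip=(0,-85,.046),c1=(-72,-100,.018),c2=(72,-100,.018)).items(): print(n,proj('wrist',[*f(*q[:2]),q[2]],P))"
```

```text
stud [316.91923196 137.54988333]
rest [317.17512433 182.50184686]
tip [342.48477814 135.30062978]
c1 [352.9978218  197.55487616]
c2 [357.03664892  60.70123734]
```

View pics/w1.png

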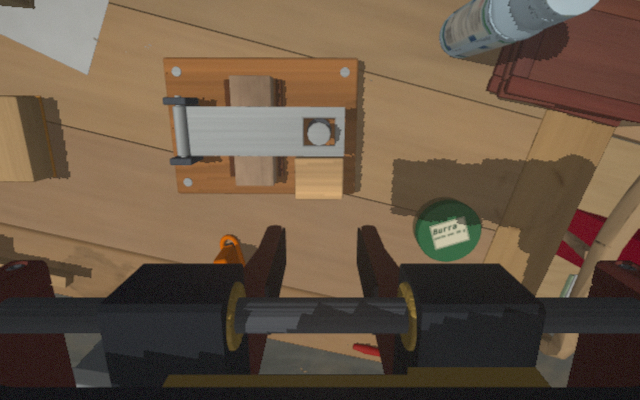

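The strap is flat, and the stud at (319,132) stands up through its slot. I'll refine the stud position and strap yaw from this picture.

```bash
python3 - <<'E'
from f import *
import pickle
P=pickle.load(open('w1.pkl','rb')); im=cv2.imread('pics/w1.png')
hsv=cv2.cvtColor(im,cv2.COLOR_BGR2HSV)
g=cv2.cvtColor(im,cv2.COLOR_BGR2GRAY)
m=((hsv[...,1]<45)&(g>90)).astype(np.uint8)*255
roi=np.zeros_like(m); roi[95:170,160:360]=m[95:170,160:360]
n,L,S,C=cv2.connectedComponentsWithStats(roi)
for i in range(1,n):
    if S[i,4]>60: print(S[i],C[i])
i=1+np.argmax(S[1:,4]); 
cols=list(range(205,296,5)); top=[];bot=[]
for c in cols:
    r=np.where(L[:,c]==i)[0]; top.append(onz('w',(c,r.min()-.5),.046,P)); bot.append(onz('w',(c,r.max()+.5),.046,P))
for e in(top,bot):
    e=np.array(e); vx,vy,x0,y0=cv2.fitLine(e[:,:2].astype(np.float32),cv2.DIST_HUBER,0,1e-4,1e-4).ravel(); 
    print('dir yaw',np.arctan2(-vx*np.sign(vy),abs(vy)),'fixture x of line mm',(R.T@(np.array([x0,y0])-t)*1000).round(1))
# board corners by color
b=cv2.inRange(hsv,(5,130,70),(16,255,255)); roi=np.zeros_like(b); roi[40:205,150:370]=b[40:205,150:370]
cs,_=cv2.findContours(cv2.morphologyEx(roi,cv2.MORPH_OPEN,np.ones((3,3))),cv2.RETR_EXTERNAL,cv2.CHAIN_APPROX_NONE)
pts=np.vstack(cs)[:,0]; 
cor=[pts[np.argmin(pts@np.array(v))] for v in [(1,1),(-1,1),(1,-1),(-1,-1)]]
for c in cor: print(c,(R.T@(onz('w',c,.018,P)[:2]-t)*1000).round(1))
st=onz('w',(319,132),.068,P); print('stud in fix',(R.T@(st[:2]-t)*1000).round(1))
E
```

```text
[173 105  14  53 509] [179.75049116 130.23575639]
[ 186  106  159   51 7305] [262.06899384 130.8072553 ]
dir yaw 0.19434734 fixture x of line mm [27.7 -6.7]
dir yaw 0.20715508 fixture x of line mm [-20.3   4.9]
[164  58] [73.9 94.9]
[357  60] [ 72.7 -99.9]
[178 191] [-65.  96.]
[351 192] [-65.5 -97.6]
stud in fix [  5.1 -61.9]
```

```bash
python3 -c "
from f import *
t2=t+R@np.array([4.2,-1.5])/1000; th=.20
np.savez('fix.npz',th=th,R=np.array([[np.cos(th),-np.sin(th)],[np.sin(th),np.cos(th)]]),t=t2)
print(go([.39,.28,.2],[1,.0]))"
```

```text
(array([ -3.2 , -50.07,   2.89]), 0.208)
```

servo_tool(deltas=[[0.3,-3.2,-50,1,0.2],[0.3,-3.2,-50,1,0.2],[0.3,-3.2,-50,1,0.2],[0.3,-3.2,-50,1,0.2],[0.3,-3.2,-50,1,0.2],[0.3,-3.2,-50,1,0.2],[0.3,-3.2,-50,1,0.2],[0.3,-3.2,-50,1,0.2],[0.3,-3.2,-50,1,0.2],[0.3,-3.2,-50,2.9,0.2],[0.3,-3.2,-50,2.9,0.2],[0.3,-3.2,-50,2.9,0.2]])

```text
clock: 6.2
eef_pos: [0.3892, 0.2796, 0.1989]
tcp_rot: [0.0, 1.0, 0.006, -0.002]
ft_force: [0.3, -0.9, 0.7]
gripper_width: 0.057
finger_force: 0.0
```

```bash
python3 -c "
from f import *
p,_,o=tool();print(p,o['clock'],o['gripper_width'])
P=manip.camera_params('wrist'); import pickle; pickle.dump(P,open('w2.pkl','wb'))
snap('wrist','w2.png'); print(proj('w',[.421,.282,.03],P))"
```

```text
[0.38924992 0.27959171 0.19888784] 6.2 0.057026917193816376
[316.68745149 145.32584802]
```

View pics/w2.png

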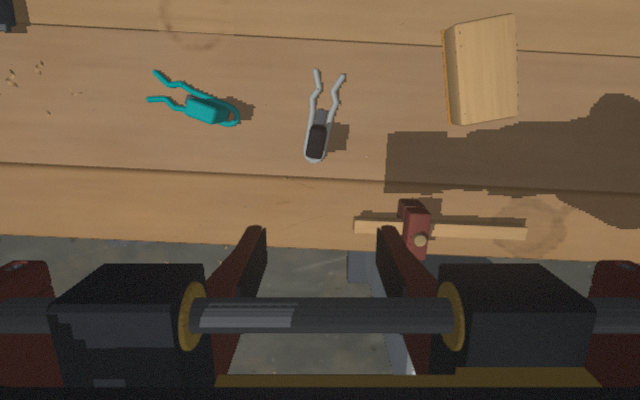

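The clip's black grip is at about (317,140) and its leg ends at (317,70) and (342,75). The neighbouring things are well clear of it.

```bash
cat > clip.py <<'E'
from f import *
import pickle,sys
P=pickle.load(open('w2.pkl','rb')); im=cv2.imread('pics/w2.png'); hsv=cv2.cvtColor(im,cv2.COLOR_BGR2HSV)
x0,x1,y0,y1=290,365,60,170; s=hsv[y0:y1,x0:x1]
met=((s[...,1]<60)&(s[...,2]>110)).astype(np.uint8); blk=(s[...,2]<60).astype(np.uint8)
n,L,S,C=cv2.connectedComponentsWithStats(blk); i=1+np.argmax(S[1:,4]); gc=C[i]+[x0,y0]
print('grip',S[i]+[x0,y0,0,0,0],gc)
r,c=np.where(met); print('metal rows',r.min()+y0,r.max()+y0)
tips=[]
for lo,hi in((290,329),(330,365)):
    k=(c+x0>=lo)&(c+x0<hi); rr=r[k];cc=c[k]; k=rr<rr.min()+2; tips.append((cc[k].mean()+x0,rr[k].min()+y0)); 
print(tips)
T=np.mean([onz('w',u,.003,P) for u in tips],0)
k=r>r.max()-2; print('tail px',c[k].mean()+x0,r.max()+y0, onz('w',(c[k].mean()+x0,r.max()+y0),.003,P))
cnt,_=cv2.findContours((L==i).astype(np.uint8),0,1); b=cv2.minAreaRect(cnt[0]); print(b)
G=onz('w',gc,.045,P)
d=(T-G)[:2]; print('G',G,'T',T,'len',np.linalg.norm(d),'yaw',np.arctan2(d[1],d[0]))
E
python3 clip.py
```

```text
grip [306 125  21  34 509] [316.17681729 141.30058939]
metal rows 68 163
[(np.float64(314.7142857142857), np.int64(68)), (np.float64(341.22222222222223), np.int64(74))]
tail px 313.3333333333333 163 [0.39895474 0.2856321  0.003     ]
((26.15384864807129, 80.73076629638672), (16.277639389038086, 33.535858154296875), 11.309932708740234)
G [0.42658034 0.28234958 0.045     ] T [0.49009614 0.27176676 0.003     ] len 0.06439140147373039 yaw -0.1651004319790427
```

```bash
python3 -c "
from f import *
print(go([.4245,.2825,.06],[np.cos(-.165),np.sin(-.165)]),go([.4245,.2825,.022]))"
```

```text
(array([ 3.46, -0.43, 13.93]), 0.174) (array([ 3.47, -0.43, 17.73]), 0.0)
```

servo_tool(deltas=[[0.2,3.5,-0.4,5,0.17],[0.2,3.5,-0.4,9,0.17],[0.2,3.5,-0.4,12,0.17],[0.2,3.5,-0.4,14,0.17],[0.2,3.5,-0.4,16,0.17],[0.2,3.5,-0.4,17.2,0.17],[0.2,3.5,-0.4,17.6,0.17],[0.2,3.5,-0.4,17.6,0.17]])

```text
clock: 7.05
eef_pos: [0.4265, 0.2818, 0.0246]
tcp_rot: [0.0, 0.997, -0.082, -0.0]
ft_force: [-0.6, -0.8, -0.3]
gripper_width: 0.0525
finger_force: 0.0
```

```bash
python3 -c "
from f import *
print(go([.4245,.2825,.022],[np.cos(-.165),np.sin(-.165)]),tool()[0])"
```

```text
(array([-0.21, -0.04,  0.26]), 0.001) [0.42646482 0.28179715 0.02462126]
```

servo_tool(deltas=[[0.2,-0.2,0,0.2,0],[-1,-0.2,0,0.2,0],[-1,-0.2,0,0.2,0],[-1,-0.2,0,0.2,0],[-1,-0.2,0,0.2,0],[-1,-0.2,0,0.2,0],[-1,-0.2,0,0.2,0]], newtons=40)

```text
clock: 7.75
eef_pos: [0.4242, 0.283, 0.0228]
tcp_rot: [-0.0, 0.997, -0.082, 0.0]
ft_force: [0.1, -0.1, 2.0]
gripper_width: 0.016
finger_force: 40.0
```

servo_tool(deltas=[[-1,0,0,-2,0],[-1,0,0,-5,0],[-1,0,0,-9,0],[-1,0,0,-13,0],[-1,0,0,-15,0],[-1,0,0,-15,0]])

```text
clock: 8.35
eef_pos: [0.4255, 0.2839, 0.1754]
tcp_rot: [-0.001, 0.997, -0.082, 0.002]
ft_force: [0.4, -1.0, -1.4]
gripper_width: 0.0157
finger_force: 40.0
```

```bash
python3 -c "
from f import *
a=R[:,0]
print(go([*f(-60-38-40,-60),.17],a),f(-138,-60),tool()[0])
P=manip.camera_params('wrist'); import pickle; pickle.dump(P,open('w3.pkl','wb'))
snap('wrist','w3.png')
"
```

```text
(array([ 8.93, 49.74,  0.42]), -0.363) [ 0.43270213 -0.22141549] [0.42545372 0.28385788 0.17543539]
```

View pics/w3.png

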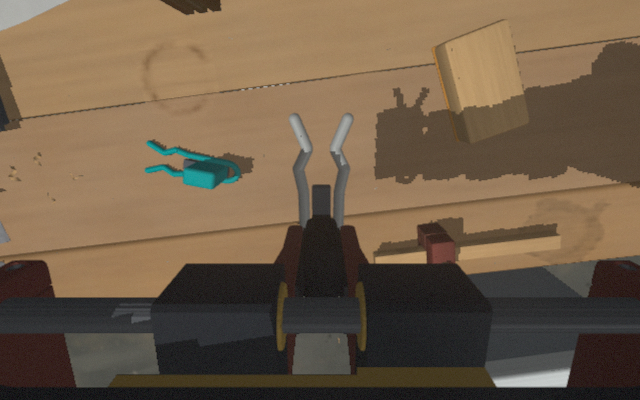

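The clip is held square: its leg ends are at (293,116) and (349,116), symmetric about column 321. Next I'll find its position in the tool frame and carry it to the fixture.

```bash
python3 -c "
from f import *
import pickle
P=pickle.load(open('w3.pkl','rb'));p,Rt,_=tool()
h=cv2.cvtColor(cv2.imread('pics/w3.png'),cv2.COLOR_BGR2HSV)
for u in [(293,114),(350,114),(321,195),(294,120),(349,120)]: print(u,(Rt.T@(onz('w',u,p[2]-.0198,P)-p)*1000).round(1))
"
```

```text
(293, 114) [ 67.6 -13.5  20. ]
(350, 114) [67.6 15.4 19.9]
(321, 195) [25.   0.7 19.9]
(294, 120) [ 64.7 -13.1  20. ]
(349, 120) [64.6 14.9 19.9]
```

servo_tool(deltas=[[-1,8.9,49.7,0.4,-0.36],[-1,8.9,49.7,0.4,-0.36],[-1,8.9,49.7,0.4,-0.36],[-1,8.9,49.7,0.4,-0.36],[-1,8.9,49.7,0.4,-0.36],[-1,8.9,49.7,0.4,-0.36],[-1,8.9,49.7,0.4,-0.36],[-1,8.9,49.7,0.4,-0.36],[-1,8.9,49.7,0.4,-0.36],[-1,8.9,49.7,0.4,-0.36],[-1,8.9,49.7,0.4,-0.36],[-1,8.9,49.7,0.4,-0.36]])

```text
clock: 9.6
eef_pos: [0.4298, -0.2242, 0.1668]
tcp_rot: [-0.001, 0.995, 0.096, -0.001]
ft_force: [0.8, -0.0, -0.4]
gripper_width: 0.0158
finger_force: 40.0
```

```bash
python3 -c "
from f import *
print(go([*f(-138,-60),.09],R[:,0]),tool()[0],tool()[2]['clock'])
P=manip.camera_params('wrist'); import pickle; pickle.dump(P,open('w4.pkl','wb'))
snap('wrist','w4.png')
for q in [(0,-60,.068),(-26,-60,.046),(-70,-60,.046)]: print(proj('w',[*f(*q[:2]),q[2]],P))
"
```

```text
(array([ 0.36, -0.21,  7.68]), -0.008) [ 0.42977947 -0.22422874  0.16676596] 9.6
[313.29059811  -6.17048995]
[314.46589852  41.68152573]
[315.24198176 102.43674961]
```

View pics/w4.png

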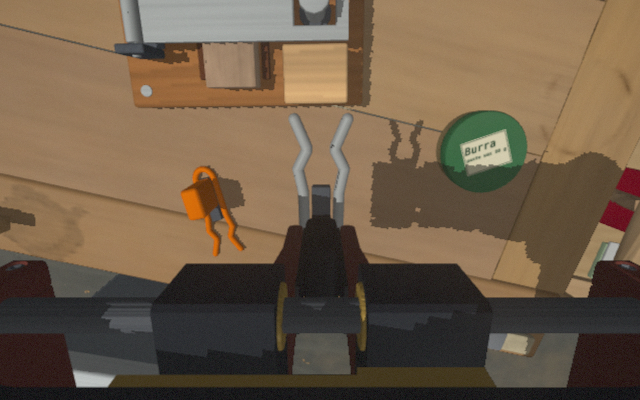

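The rest block spans columns 284–348, with its near edge at row 103, where I predicted it. Next I'll go down to height and advance over the block, stopping before the stud.

```bash
python3 -c "
from f import *
print(go([*f(-138,-59.2),.0715],R[:,0]),go([*f(-88,-59.2),.0715]))
"
```

```text
(array([ 0.27, -0.06,  9.55]), -0.005) (array([ 5.27, -0.08,  9.54]), 0.0)
```

servo_tool(deltas=[[-1,0,-0.1,3,0],[-1,0,-0.1,6,0],[-1,0,-0.1,8.5,0],[-1,0,-0.1,9.4,0],[-1,1.5,-0.1,9.5,0],[-1,3.5,-0.1,9.5,0],[-1,4.9,-0.1,9.5,0],[-1,5.2,-0.1,9.5,0],[-1,5.2,-0.1,9.5,0],[-1,5.2,-0.1,9.5,0]])

```text
clock: 10.65
eef_pos: [0.4815, -0.2109, 0.0738]
tcp_rot: [0.0, 0.995, 0.098, -0.0]
ft_force: [0.4, -0.5, -1.3]
gripper_width: 0.0159
finger_force: 40.0
```

```bash
python3 -c "
from f import *
p,Rt,o=tool();print((R.T@(p[:2]-t)*1000),p[2],o['ft_force'],go([*f(-88,-59.2),.0715],R[:,0]))
P=manip.camera_params('wrist'); import pickle; pickle.dump(P,open('w5.pkl','wb'))
im=snap('wrist','w5.png'); cv2.imwrite('pics/w5c.png',cv2.resize(im[60:210,220:420],None,fx=4,fy=4,interpolation=cv2.INTER_CUBIC))
print(proj('w',[*f(0,-60),.068],P))
"
```

```text
[-88.12159032 -59.42022248] 0.07381498355502324 [ 0.44911427 -0.46961288 -1.27525785] (array([ 0.01, -0.02,  0.23]), -0.003)
[317.43042714  64.83141381]
```

View pics/w5c.png

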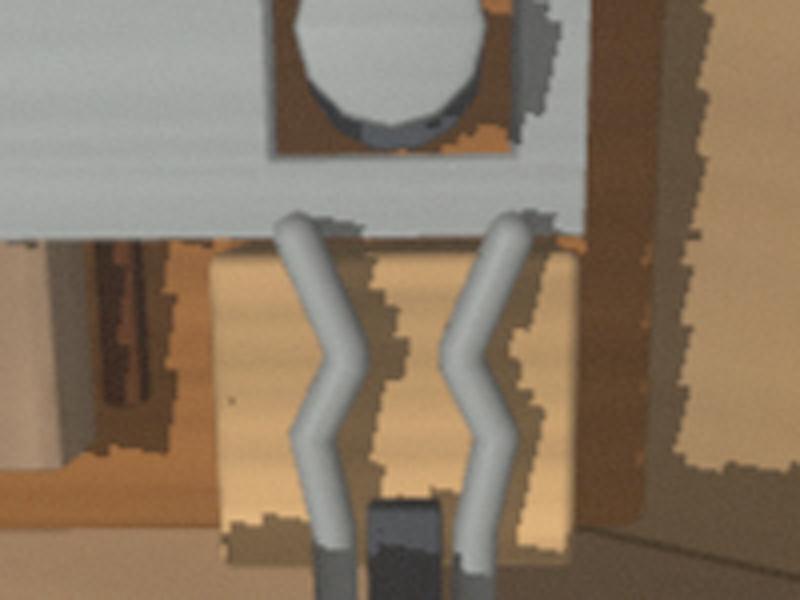

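```bash
python3 -c "
from f import *
import pickle
P=pickle.load(open('w5.pkl','rb'));p,Rt,_=tool()
q=lambda u,z:(Rt.T@(onz('w',(220+u[0]/4,60+u[1]/4),z,P)-p)*1000).round(1)
z=p[2]-.0198
print('stud',q((391,28),.068),'slot',q((275,155),.046),q((515,155),.046),'tips',q((295,213),z),q((515,213),z),'throat',q((347,355),z),q((463,355),z),'seat',q((312,435),z),q((497,435),z), 'block',q((215,400),.046),q((577,400),.046))
"
```

```text
stud [87.4  0.3  5.7] slot [ 74.  -15.   27.7] [74.  16.1 27.7] tips [ 67.  -11.9  19.8] [67.  15.6 19.8] throat [49.2 -5.6 19.8] [49.2  9.3 19.8] seat [ 38.7 -10.3  19.8] [38.7 13.8 19.8] block [ 42.  -23.9  27.7] [42.  25.2 27.8]
```

servo_tool(deltas=[[-1,0,-0.12,0.35,0],[-1,0,-0.12,0.35,0],[-1,0.8,-0.12,0.35,0],[-1,1.6,-0.12,0.35,0],[-1,2.2,-0.12,0.35,0],[-1,2.6,-0.12,0.35,0],[-1,2.6,-0.12,0.35,0]], newtons=60)

```text
clock: 11.4
eef_pos: [0.5079, -0.2043, 0.07]
tcp_rot: [-0.0, 0.995, 0.099, 0.0]
ft_force: [-0.9, 0.5, -0.5]
gripper_width: 0.0162
finger_force: 60.0
```

servo_tool(deltas=[[-1,0.3,0,0,0],[-1,0.6,0,0,0],[-1,0.9,0,0,0],[-1,1.1,0,0,0],[-1,1.1,0,0,0]])

```text
clock: 11.9
eef_pos: [0.5124, -0.2035, 0.069]
tcp_rot: [-0.0, 0.995, 0.097, -0.006]
ft_force: [-14.7, -1.6, 7.8]
gripper_width: 0.0158
finger_force: 60.0
```

servo_tool(deltas=[[-1,0.3,0,-0.1,0],[-1,0.6,0,-0.1,0],[-1,0.9,0,-0.1,0],[-1,1.2,0,-0.1,0],[-1,1.2,0,-0.1,0],[-1,1.2,0,-0.1,0]])

```text
clock: 12.5
eef_pos: [0.5304, -0.2001, 0.0714]
tcp_rot: [0.0, 0.995, 0.098, 0.001]
ft_force: [-0.1, 0.8, -1.2]
gripper_width: 0.0153
finger_force: 60.0
```

```bash
python3 -c "
from f import *
p,Rt,o=tool();print((R.T@(p[:2]-t)*1000),p[2],o['ft_force'],R.T@o['ft_force'][:2],o['ft_torque'])
"
```

```text
[-37.99877783 -58.48834756] 0.07135031912845881 [-0.05299461  0.84100053 -1.2135215 ] [0.11514277 0.83476492] [0.02252888 0.02356479 0.00127044]
```

It snapped on. I'll push lightly to seat it on the nose and lower it until it lies flat.

servo_tool(deltas=[[-1,0.2,0,0,0],[-1,0.3,0,0,0],[-1,0.3,0,0,0]])

```text
clock: 12.8
eef_pos: [0.5308, -0.2001, 0.0709]
tcp_rot: [0.0, 0.995, 0.098, -0.002]
ft_force: [-6.6, -0.4, 2.6]
gripper_width: 0.0158
finger_force: 60.0
```

servo_tool(deltas=[[-1,-0.2,0,0.15,0],[-1,-0.2,0,0.3,0],[-1,-0.2,0,0.35,0],[-1,-0.2,0,0.35,0]])

```text
clock: 13.2
eef_pos: [0.5307, -0.2002, 0.0687]
tcp_rot: [0.0, 0.995, 0.098, -0.0]
ft_force: [-6.0, 0.2, 11.5]
gripper_width: 0.016
finger_force: 60.0
```

```bash
python3 -c "
from f import *
p,Rt,o=tool();print((R.T@(p[:2]-t)*1000),p[2],o['ft_force'],o['clock'])
im=snap('wrist','w6.png'); cv2.imwrite('pics/w6c.png',cv2.resize(im[60:260,220:420],None,fx=3,fy=3,interpolation=cv2.INTER_CUBIC))
"
```

```text
[-37.77919286 -58.62333588] 0.06870577132519695 [-5.98565139  0.21925741 11.54483668] 13.2
```

View pics/w6c.png

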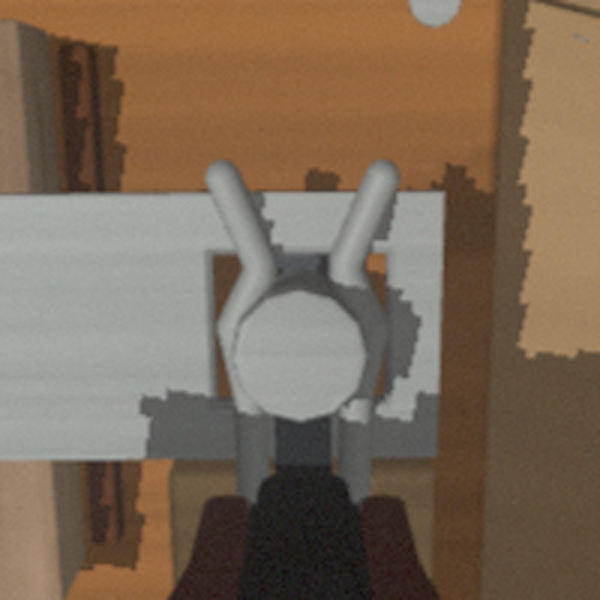

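The legs have closed behind the shank, the nose is against it, and the clip lies flat. I'll release and lift away.

servo_tool(deltas=[[-1,-0.25,0,-0.2,0],[-1,-0.25,0,-0.2,0],[-0.3,-0.25,0,-0.2,0],[-0.3,-0.25,0,-0.2,0],[-0.3,-0.25,0,-0.2,0],[-0.3,-0.25,0,-2,0],[-0.3,-0.25,0,-5,0],[-0.3,-0.25,0,-9,0],[-0.3,-3,0,-13,0],[-0.3,-7,0,-15,0],[-0.3,-7,0,-15,0],[-0.3,-7,0,-15,0]])

```text
clock: 14.45
eef_pos: [0.462, -0.2143, 0.2184]
tcp_rot: [0.001, 0.995, 0.097, 0.001]
ft_force: [0.1, -0.5, -0.3]
gripper_width: 0.0308
finger_force: 0.0
```

```bash
python3 -c "
from f import *
a=cv2.resize(snap('wrist','w7.png')[0:200,180:450],(783,580),interpolation=cv2.INTER_CUBIC)
cv2.imwrite('pics/w7c.png',a); o=tool()[2]; print(o['clock'],o['ft_force'],o['gripper_width'],o['eef_pos'])
"
```

```text
14.5 [-0.36306135  0.73747921 -0.62466236] 0.03063907041324062 [ 0.46242166 -0.21368032  0.21769751]
```

View pics/w7c.png

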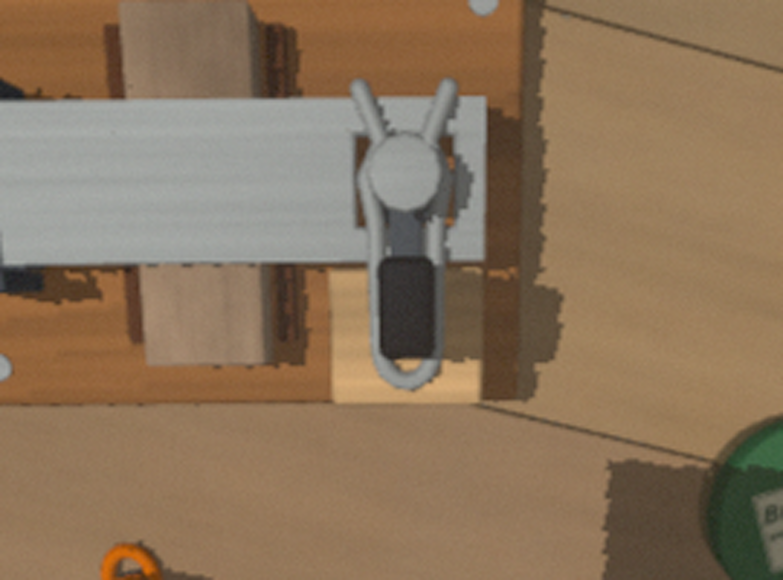

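The clip is on the stud, lying flat and straight along its axis on the block and strap. The blank hasn't moved and the gripper is clear.

```bash
python3 -c "
from station import manip
print(manip.finish_job())"
```

```text
the job is handed in; nothing more can be done
None
```

The strap is folded fully down over the blank, the spring clip is snapped home and flat on the stud, and the job was handed in at about 14.5 s; the hand-in returned no verdict.

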